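# Load the tablet drawer and hold it shut for the child lock

## Robot

A 6-joint arm with a two-finger parallel gripper is mounted at the origin on the work surface. World frame = base frame: x ahead of the robot, y to its left, z up, the work surface at z = 0. Lengths are in mm, angles in rad, forces in N, time in s.
With the tool pointing down it reaches from about 400 to 925 mm from the base axis. Payload 12.5 kg.
Tool frame: the origin (TCP) lies on the mounting face of the last link; the fingertips stand 190 mm ahead of it and the grasp point (between the pads) lies 171 mm ahead of it; z points along the fingers, y is the line along which they close (so a half turn about z gives the same grasp; the last joint's range is limited). The gripper opens to 95 mm and grips with 3 to 60 N. Pads are 20 mm wide; open, the fingers measure 119 mm over their backs; the gripper's body (75 mm by 180 mm) begins 59 mm behind the grasp point.
Start: joints at [1.097, 0.491, 1.559, -0, 1.092, -0.106], TCP at [224.704, 583.209, 404.761] pointing down, gripper open.
Joint ranges: [-3.1, 3.1], [-0.84, 2.19], [0.05, 2.79], [-1.13, 4.28], [0.06, 2.93], [-2.69, 2.69]. Speed limits (rad/s): [2.22, 2.22, 2.79, 3.14, 3.14, 3.14].

## Interface

Orientations are given as [roll, pitch, yaw] about the fixed x, y, z axes, in that order (R = Rz(yaw) Ry(pitch) Rx(roll)).
In Python, from cell import * gives the robot as it stands.
- The arm moves only by the tool arm_command, never from a script. Its argument "rows" is a list that holds one entry, the list of rows, each a list of 7 numbers: the shift along the tool's x, y, z normalised to -1 to 1, where 1 is 0.15 m, then the turn, a rotation vector about the tool's x, y, z normalised to -1 to 1, where 1 is 360 degrees, then the opening, from -1 (shut) to 1 (fully open). A call has 1 to 10 rows; each row is the pose to reach, as a shift and turn from the pose commanded when the call began, along the tool's axes at that moment, turning the shorter way round; what a row does not reach only later rows make up. A row lasts 1/12 s, in which the tool goes at most 41.7 mm and 7.16 degrees, less where a joint would pass 70% of its speed; a pose out of reach is approached as far as the arm can. A call with a number of a shift or a turn outside -1 to 1 is refused whole. A call with a gripper value outside its range is refused whole. The fingers move at their own pace and stop on an object; the grip force is fixed at half the most. Time passes only in rows, so rows that repeat a pose let the fingers close. It gives the time, the measured TCP pose, the force, the opening and the grip force at its end, in the units of the state.
- state(): the state, without advancing time (a new reading comes with each control period).
- read_camera(name): name is "scene" or "top"; returns (picture, depth): 384x512x3 uint8, red, green, blue; 384x512 float32, mm along the optical axis (not along the pixel's ray), 0 where there is no reading.
- get_calibration(name): a dict with "camera_matrix" (3x3 intrinsics, pixels), "position" and "orientation" of the camera in the world. Camera axes: x right, y up, looking along -z (the intrinsics and any distortion apply to the point x, -y, -z); pixel columns grow to the right and rows downward; lengths in mm; the calibration is good to about 2 mm. A picture is of the moment at which its call begins. get_calibration takes no time and is no camera call.
- job_done(): hands the job in; it is judged then, once.
The state is a dict: "t": time; "joints": joint angles; "qvel": joint speeds; "tau": joint torques, N m; "eef_pos": TCP position; "tcp_rot": TCP orientation; "ft_force": force on the tool from outside, world axes, zero at the start; "moment": the same for the moment, N m; "opening": opening from 0.0 (shut) to 1.0 (fully open); "grip_force": force on a finger pad.
Only numpy, scipy, OpenCV 4.12 (cv2) and the standard library are available. Lean on these libraries where they do the work, as an engineer would, in place of code of your own. Each camera call takes 0.05 s, during which the arm holds its last target. There are 200 camera calls.

## Task

Set the blue box of dishwasher tablets, right way up, down inside the open drawer (do not drop it in) and slide the drawer gently shut. A sprung buffer pushes the drawer open again, so finish while holding: keep your fingers pressing its front inwards with a steady push of about 12 newtons while I screw on the child lock, and be still pressing like that when your program ends. Leave the mug, the soap dish and the screwdriver where they are.

Things in the scene. Friction and masses are not known exactly. Their poses are not given: they have to be found in the camera images.
- tablets: the box of dishwasher tablets: blue carton with a yellow band round its foot and two red-dotted white tablets shown on the top, 90 (its x) x 58 (its y) x 52 mm high (z up), 0.2 to 0.37 kg, loose on the worktop. Origin: centre of its underside.
- unit: a low counter-top drawer unit of pale oak, fixed to the worktop: 240 deep (its x) x 280 wide (its y) x 95 mm high, one drawer that opens towards its -x, roughly towards the robot. Origin: centre of the underside of the oak carcass; the carcass's front edge lies at x = -120 mm in this frame; z up.
- drawer (a joint): how far the drawer is out, in m: 0 = hard stop, front panel against the carcass; 0.18 = fully out; starts 0.14 to 0.17. It slides with about 1 N of friction from there down to 0.015, where it meets the sprung buffer (1.2 N per mm) that pushes it out again: a steady inward push of about 12 N on the front brings it to about 0.005 to 0.006.
- drawer_front (a point): centre of the outer face of the drawer's front panel (a flat white panel 280 wide, 16 thick, reaching from 2 to 100 mm above the worktop, with a flush round steel pull in the middle). The point is 55 mm above the worktop and moves with the drawer; its axes are those of the unit, +x is the closing direction.
- drawer_in (a point): centre of the drawer's inner floor, 20 mm above the worktop; moves with the drawer; axes as the unit's. Inner floor 192 (x) x 220 mm (y); walls 8 mm thick, 60 mm above it. Inner face of the front panel: 96 mm to -x of this point. The back part of the drawer lies under the oak top (clear height 65 mm); from the front panel back, as much as the drawer is out is open from above.
- mug: bystander: white mug 72 mm across, 85 mm high, handle at its +y side. Origin: centre of its underside.
- soap_dish: bystander: grey soap dish with a bar of soap, 110 (x) x 75 x 30 mm. Origin: centre of its underside.
- screwdriver: bystander: screwdriver 170 mm long lying on the worktop along its x axis.
Not all that is in view belongs to the job. Of the things like the tablets, leave any that is orange or pink; of the rest the larger one is meant.

How it is judged:
By the outcome, as a careful person would: the job done as asked, in the order asked, and still so for the second after the job is handed in, while the arm keeps its last pose, push and grip.
It also fails if it takes over 61 s, if anything falls off the work surface, if the arm or the gripper's body presses on something with over 40 N, if the wrist force passes 120 N, or if a joint passes its speed limit or range.

## Working session

There is one attempt and no reset: what is moved stays moved. The work goes in short steps, Python scripts to look and compute and a tool call to move; the robot and the scene stay as the last step left them, time stands still between calls to the robot, and variables do not carry over. Pictures are saved under pics/ and viewed, at most 10 in all, crops included, and the job is handed in when it is done.

Besides the shell and the picture viewer there is one more tool, called after "Emit:" by a JSON object that holds its "method" and its "body", one argument or row to a line. arm_command: Moves the arm, as the interface text tells. Its arguments: {"type":"object","properties":{"rows":{"type":"array","items":{"type":"array","items":{"type":"array","items":{"type":"number","minimum":-1,"maximum":1}}}}},"required":["rows"]}

```bash
ls; mkdir -p pics
cat > h.py <<'E'
from cell import *
import numpy as np, cv2
from scipy.spatial.transform import Rotation as R
def calib(n):
    c=get_calibration(n); o=np.array(c["orientation"],float)
    Rm=o if o.shape==(3,3) else R.from_euler('xyz',o).as_matrix()
    return np.array(c["camera_matrix"]),np.array(c["position"]),Rm,c
def cloud(n,d):
    K,p,Rm,_=calib(n); v,u=np.mgrid[:d.shape[0],:d.shape[1]]
    P=np.stack([(u-K[0,2])/K[0,0]*d,-(v-K[1,2])/K[1,1]*d,-d],-1)
    return P@Rm.T+p
E
python3 - <<'E'
from h import *
for n in("scene","top"):
    im,d=read_camera(n); cv2.imwrite(f"pics/{n}0.png",im[...,::-1]); np.savez(f"{n}0.npz",im=im,d=d); print(get_calibration(n))
print(state())
E
```

```text
pics
{'camera_matrix': array([[496.34193131,   0.        , 259.63225518],
       [  0.        , 496.34193131, 190.30085772],
       [  0.        ,   0.        ,   1.        ]]), 'position': array([1206.66845789,  238.15636593,  986.42077719]), 'orientation': array([ 7.04377526e-01, -1.14199876e-03,  2.06986606e+00])}
{'camera_matrix': array([[395.60691019,   0.        , 258.10723512],
       [  0.        , 395.60691019, 189.11078821],
       [  0.        ,   0.        ,   1.        ]]), 'position': array([ 303.01801852, -113.48644739, 1157.45891677]), 'orientation': array([ 0.21097415, -0.00187038, -1.54754007])}
{'t': 0.1, 'joints': array([ 1.09738900e+00,  4.91466148e-01,  1.55939728e+00, -3.69960041e-06,
        1.09169843e+00, -1.05539061e-01]), 'qvel': array([-0.00085473, -0.00182279, -0.00136817,  0.0017881 , -0.00150714,
        0.00044545]), 'tau': array([ 2.39007240e-03, -6.13624048e+01, -2.58605593e+01,  6.94062584e-02,
        4.70382068e-02, -4.75862123e-05]), 'eef_pos': array([224.69391724, 583.1745097 , 404.2376591 ]), 'tcp_rot': array([-3.14062850e+00, -9.88356543e-05,  2.77372604e+00]), 'ft_force': array([0.12601956, 0.09448039, 0.43601458]), 'moment': array([0.03868127, 0.01706208, 0.01871691]), 'grip_force': 0.0, 'opening': 0.9977719772278906}
```

View pics/scene0.png

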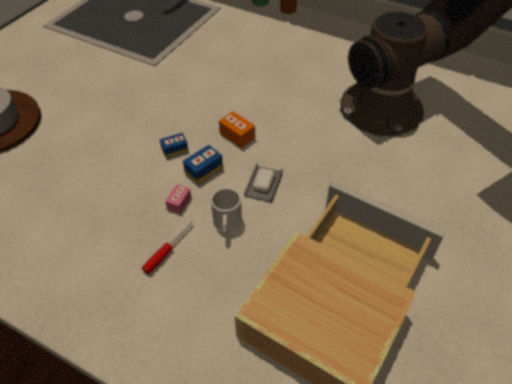

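View pics/top0.png

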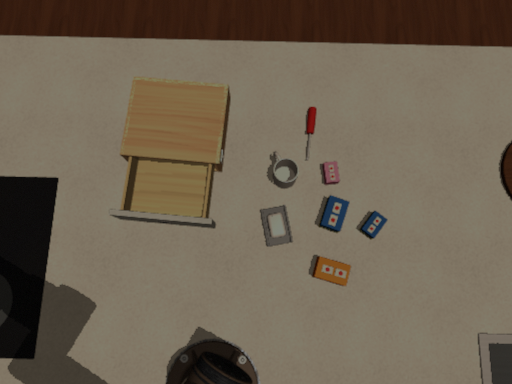

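The scene view shows four cartons: large blue (203,163), small blue (173,145), orange (237,128) and pink (178,197). In the top view these sit at (335,213), (374,224), (332,271) and (331,172). I choose the larger blue one, at top (335,213). The drawer unit is around (172,150) in the top view, with its front panel along (112,213)–(212,222).

```bash
cat > m.py <<'E'
from h import *
def blobs():
  for n in("scene","top"):
    z=np.load(f"{n}0.npz"); im,d=z["im"],z["d"]; P=cloud(n,d)
    hsv=cv2.cvtColor(im,cv2.COLOR_RGB2HSV)
    m=((hsv[...,0]>95)&(hsv[...,0]<130)&(hsv[...,1]>120)&(P[...,2]>-10)&(P[...,2]<90)).astype(np.uint8)
    m=cv2.morphologyEx(m,cv2.MORPH_CLOSE,np.ones((7,7)))
    k,l,s,c=cv2.connectedComponentsWithStats(m)
    for i in range(1,k):
        if s[i,4]<60: continue
        q=P[(l==i)]; zt=np.percentile(q[:,2],90); t=q[q[:,2]>zt-8]
        r=cv2.minAreaRect(t[:,:2].astype(np.float32)); print(n,c[i].round(),s[i,4],"ztop",zt.round(1),"rect",np.round(r[0],1),np.round(r[1],1),round(r[2],1))
blobs()
for n,pts in {"top":dict(table=(250,300),oak=(180,120),oakNL=(136,78),oakNR=(227,88),oakFL=(123,155),oakFR=(220,161),frL=(113,212),frM=(160,217),frR=(210,221),floor=(170,190),mug=(285,165),soap=(277,226)),"scene":dict(table=(300,60),oak=(330,300),floor=(370,245),soap=(263,180),mug=(226,195))}.items():
    P=cloud(n,np.load(f"{n}0.npz")["d"])
    for k,(u,v) in pts.items(): print(n,k,P[v,u].round(1))
# oak top + front panel rects from top
z=np.load("top0.npz");P=cloud("top",z["d"])
u=np.mgrid[:384,:512][1]
m=(P[...,2]>85)&(P[...,2]<110)&(u>95)&(u<240)&(np.mgrid[:384,:512][0]<235)
k,l,s,c=cv2.connectedComponentsWithStats(m.astype(np.uint8))
for i in range(1,k):
    if s[i,4]>60:
        q=P[l==i]; r=cv2.minAreaRect(q[:,:2].astype(np.float32)); print(s[i],q[:,2].mean().round(1),r)
im=z["im"]; cv2.imwrite("pics/crop.png",np.hstack([cv2.resize(im[180:260,290:410,::-1],(480,320),interpolation=2),cv2.resize(np.load("scene0.npz")["im"][110:220,150:260,::-1],(320,320),interpolation=2)]))
E
python3 m.py
```

```text
scene [173. 146.] 194 ztop 38.6 rect [815.4 -94.4] [1025.    63.4] 43.9
scene [202. 164.] 516 ztop 52.2 rect [841.5 -75.5] [958.1  94.4] 35.0
top [334. 213.] 491 ztop 54.4 rect [ 394.1 -252.3] [ 82.6 321.7] 47.7
top [373. 224.] 356 ztop 41.7 rect [ 371.7 -299.7] [ 58.6 392.5] 28.7
top table [230.5 -94.5   3.1]
top oak [726.7 117.1  95.3]
top oakNL [853.  253.5  96.7]
top oakNR [827.4 -13.1  97.8]
top oakFL [620.9 271.9  89.1]
top oakFR [ 6.124e+02 -5.000e-01  8.030e+01]
top frL [457.  279.6 100.4]
top frM [446.4 152.  100.3]
top frR [438.8  16.9 100.4]
top floor [538.1 149.   18.8]
top mug [ 622.  -188.4   19.9]
top soap [ 437.9 -166.4   30.7]
scene table [-9.910e+01 -3.179e+02 -1.000e-01]
scene oak [723.6 135.5  92.4]
scene floor [507.6 152.6  18.5]
scene soap [ 458.1 -158.8   30.4]
scene mug [ 568.4 -201.5   61.6]
[ 120   77  109   88 7862] 94.7 ((731.328369140625, 132.57107543945312), (283.0093994140625, 243.22926330566406), 86.01663970947266)
[109 209 104  16 663] 99.4 ((447.916748046875, 150.86959838867188), (278.82177734375, 16.85268211364746), 86.07479095458984)
```

View pics/crop.png

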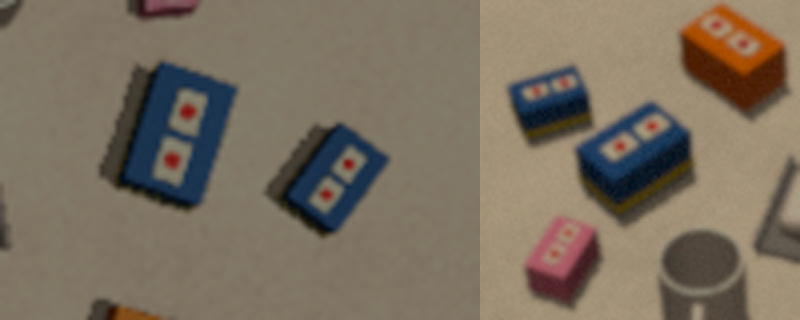

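The crop confirms the choice: the large blue carton has two red-dotted tablets on top and a yellow foot band, and the blue carton beside it is clearly smaller. The drawer measures as follows: unit yaw ≈ -4°, panel top centre (448,151,99), about 156 mm out. I'll redo the box pose with the empty depth readings removed.

```bash
sed -i 's/hsv\[...,1\]>120)/hsv[...,1]>120)\&(d>0)/; s/CLOSE,np.ones((7,7)))/CLOSE,np.ones((7,7)))*(P[...,2]>25)*(d>0)/' m.py
cat >> h.py <<'E'
def go(g,yaw=None,log=True):
    "g: target grasp point (world mm); yaw: world direction (rad) of the tool's closing line; prints move numbers in tool axes"
    s=state(); M=R.from_euler('xyz',s["tcp_rot"]).as_matrix(); p=s["eef_pos"]
    if yaw is None: T=M
    else:
        c=[]
        for y in(yaw,yaw+np.pi):
            Y=np.array([np.cos(y),np.sin(y),0]);Z=np.array([0,0,-1.]);c.append(np.column_stack([np.cross(Y,Z),Y,Z]))
        T=min(c,key=lambda t:R.from_matrix(M.T@t).magnitude())
    tcp=np.array(g)-171*T[:,2]
    print("shift/0.15",(M.T@(tcp-p)/150).round(3),"turn",(R.from_matrix(M.T@T).as_rotvec()/2/np.pi).round(4),"grasp now",(p+171*M[:,2]).round(1))
E
python3 - <<'E'
exec(open("m.py").read().split("\nfor n,pts")[0])
from h import *
# full top-face fit: pixels in z>44 near box incl. white
for n in("scene","top"):
    z=np.load(f"{n}0.npz");P=cloud(n,z["d"])
    m=(z["d"]>0)&(P[...,2]>44)&(P[...,2]<60)&(np.hypot(P[...,0]-470,P[...,1]+265)<75)
    q=P[m]; print(n,m.sum(),cv2.minAreaRect(q[:,:2].astype(np.float32)),q.mean(0).round(1))
M=R.from_euler('xyz',state()["tcp_rot"]).as_matrix();print(M.round(3))
E
```

```text
scene [173. 145.] 164 ztop 38.6 rect [ 459.5 -436.6] [39.  62.9] 45.5
scene [202. 164.] 510 ztop 52.2 rect [ 485.  -325.6] [57.3 86.1] 72.9
top [334. 213.] 484 ztop 54.3 rect [ 476.2 -327.2] [54.5 89.7] 71.0
top [373. 224.] 341 ztop 41.7 rect [ 448.6 -441.2] [40.7 65.4] 53.3
scene 359 ((480.0318908691406, -320.1171569824219), (49.67753982543945, 85.04348754882812), 72.8978271484375) [ 477.3 -314.8   50.4]
top 395 ((476.9608154296875, -322.24591064453125), (44.97034454345703, 87.37371063232422), 71.93310546875) [ 470.6 -317.1   52. ]
[[-0.933  0.36  -0.   ]
 [ 0.36   0.933 -0.001]
 [ 0.    -0.001 -1.   ]]
```

Emit:
{"method": "arm_command", "body": {
  "rows": [
    [[-0.79,-0.77,0,0,0,0,1],[-0.79,-0.77,0,0,0,0,1],[-0.79,-0.77,0,0,0,0,1],[-0.79,-0.77,0,0,0,0,1],[-0.79,-0.77,0,0,0,0,1]]
  ]
}}

```text
t: 0.52
eef_pos: [295.4, 428.4, 404.7]
tcp_rot: [-3.14, 0.0, 2.771]
ft_force: [1.0, 0.8, 0.8]
opening: 1.003
grip_force: 0.0
```

Emit:
{"method": "arm_command", "body": {
  "rows": [
    [[-0.79,-0.77,0,0,0,0,1],[-0.79,-0.77,0,0,0,0,1],[-0.79,-0.77,0,0,0,0,1],[-0.79,-0.77,0,0,0,0,1],[-0.79,-0.77,0,0,0,0,1]]
  ]
}}

```text
t: 0.93
eef_pos: [364.7, 278.2, 404.7]
tcp_rot: [-3.141, 0.0, 2.769]
ft_force: [0.2, 1.2, -0.3]
opening: 0.999
grip_force: 0.0
```

Emit:
{"method": "arm_command", "body": {
  "rows": [
    [[-0.79,-0.77,0,0,0,0,1],[-0.79,-0.77,0,0,0,0,1],[-0.79,-0.77,0,0,0,0,1],[-0.79,-0.77,0,0,0,0,1],[-0.79,-0.77,0,0,0,0,1]]
  ]
}}

```text
t: 1.35
eef_pos: [434.2, 127.7, 404.7]
tcp_rot: [-3.141, 0.001, 2.769]
ft_force: [-0.5, -0.5, 0.5]
opening: 0.999
grip_force: 0.0
```

Emit:
{"method": "arm_command", "body": {
  "rows": [
    [[-0.47,-0.9,0,0,0,0,1],[-0.47,-0.9,0,0,0,0,1],[-0.47,-0.9,0,0,0,0,1],[-0.47,-0.9,0,0,0,0,1],[-0.47,-0.9,0,0,0,0,1]]
  ]
}}

```text
t: 1.77
eef_pos: [449.8, -22.4, 404.6]
tcp_rot: [-3.141, 0.0, 2.77]
ft_force: [0.7, 1.4, 0.2]
opening: 1.001
grip_force: 0.0
```

Emit:
{"method": "arm_command", "body": {
  "rows": [
    [[-0.47,-0.9,0,0,0,0,1],[-0.47,-0.9,0,0,0,0,1],[-0.47,-0.9,0,0,0,0,1],[-0.47,-0.9,0,0,0,0,1],[-0.47,-0.9,0,0,0,0,1]]
  ]
}}

```text
t: 2.18
eef_pos: [467.2, -173.7, 404.4]
tcp_rot: [-3.141, 0.001, 2.771]
ft_force: [-0.1, 0.8, -0.2]
opening: 1.003
grip_force: 0.0
```

Run:
```python
from h import *
go([479,-326,200],1.257); s=state(); print(s["t"],s["joints"].round(2),s["ft_force"].round(1))
```

```text
shift/0.15 [-0.441 -0.918  0.223] turn [-0.0001  0.0001 -0.0091] grasp now [ 467.3 -173.8  233.4]
2.1833 [-0.49  0.31  1.86 -0.    0.97 -1.69] [-0.1  0.8 -0.2]
```

Emit:
{"method": "arm_command", "body": {
  "rows": [
    [[-0.44,-0.92,0.22,0,0,-0.009,1],[-0.44,-0.92,0.22,0,0,-0.009,1],[-0.44,-0.92,0.22,0,0,-0.009,1],[-0.44,-0.92,0.22,0,0,-0.009,1],[-0.44,-0.92,0.22,0,0,-0.009,1],[-0.44,-0.92,0.22,0,0,-0.009,1],[-0.44,-0.92,0.22,0,0,-0.009,1]]
  ]
}}

```text
t: 2.77
eef_pos: [478.7, -321.7, 371.5]
tcp_rot: [3.141, -0.001, 2.831]
ft_force: [-0.2, -0.2, -0.8]
opening: 1.003
grip_force: 0.0
```

Run:
```python
from h import *
go([479,-326,95],1.257)
im,d=read_camera("scene"); P=cloud("scene",d)
hsv=cv2.cvtColor(im,cv2.COLOR_RGB2HSV)
m=(d>0)&(hsv[...,0]>95)&(hsv[...,0]<130)&(hsv[...,1]>120)&(P[...,2]>46)&(P[...,2]<60)&(P[...,0]>400)
q=P[m]; print(m.sum(), cv2.minAreaRect(q[:,:2].astype(np.float32)) if m.sum()>5 else 0)
im=cv2.resize(im[60:260,100:360,::-1],(780,600)); cv2.imwrite("pics/a.png",im)
```

```text
shift/0.15 [-0.012 -0.027  0.703] turn [ 0.0001 -0.0002  0.0005] grasp now [ 478.5 -321.5  200.5]
275 ((485.0415954589844, -326.2496032714844), (56.40609359741211, 85.86763000488281), 72.44864654541016)
```

View pics/a.png

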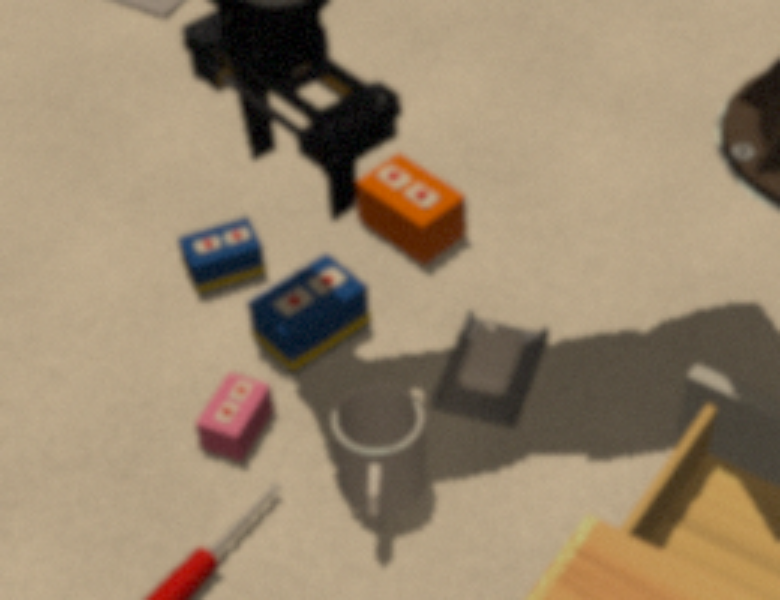

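The picture shows the gripper open above and behind the blue carton at crop (310,310), with its closing line across the carton's short side. The orange carton (410,210) and small blue one (222,255) stay clear of the fingers' path. Next I descend.

Emit:
{"method": "arm_command", "body": {
  "rows": [
    [[-0.03,-0.02,0.35,0,0,0,1],[-0.03,-0.02,0.7,0,0,0,1],[-0.03,-0.02,0.7,0,0,0,1],[-0.03,-0.02,0.7,0,0,0,1],[-0.03,-0.02,0.7,0,0,0,1],[-0.03,-0.02,0.7,0,0,0,1]]
  ]
}}

```text
t: 3.32
eef_pos: [482.3, -326.8, 268.6]
tcp_rot: [-3.141, 0.002, 2.831]
ft_force: [0.0, 0.7, 0.3]
opening: 1.004
grip_force: 0.0
```

Run:
```python
from h import *
go([481,-326,32],1.26)
```

```text
shift/0.15 [0.011 0.003 0.437] turn [-0.0001  0.0003  0.0001] grasp now [ 482.6 -327.    97.6]
```

Emit:
{"method": "arm_command", "body": {
  "rows": [
    [[0.01,0,0.1,0,0,0,1],[0.01,0,0.2,0,0,0,1],[0.01,0,0.3,0,0,0,1],[0.01,0,0.4,0,0,0,1],[0.01,0,0.43,0,0,0,1],[0.01,0,0.43,0,0,0,1],[0.01,0,0.43,0,0,0,1]]
  ]
}}

```text
t: 3.9
eef_pos: [480.6, -326.9, 203.7]
tcp_rot: [-3.141, 0.002, 2.831]
ft_force: [-0.1, -0.5, 0.9]
opening: 1.002
grip_force: 0.0
```

Emit:
{"method": "arm_command", "body": {
  "rows": [
    [[0,0,0,0,0,0,0.4],[0,0,0,0,0,0,0.3],[0,0,0,0,0,0,0.2],[0,0,0,0,0,0,0.1],[0,0,0,0,0,0,0],[0,0,0,0,0,0,0],[0,0,0,0,0,0,0],[0,0,0,0,0,0,0]]
  ]
}}

```text
t: 4.57
eef_pos: [480.3, -327.0, 202.3]
tcp_rot: [-3.141, 0.0, 2.83]
ft_force: [0.2, -1.2, 2.0]
opening: 0.607
grip_force: 30.0
```

Emit:
{"method": "arm_command", "body": {
  "rows": [
    [[0,0,-0.05,0,0,0,0],[0,0,-0.15,0,0,0,0],[0,0,-0.3,0,0,0,0],[0,0,-0.5,0,0,0,0],[0,0,-0.7,0,0,0,0],[0,0,-0.87,0,0,0,0],[0,0,-0.87,0,0,0,0],[0,0,-0.87,0,0,0,0]]
  ]
}}

```text
t: 5.23
eef_pos: [480.1, -326.6, 333.8]
tcp_rot: [-3.141, 0.002, 2.83]
ft_force: [-0.9, 0.9, -2.1]
opening: 0.609
grip_force: 30.0
```

Run:
```python
from h import *
go([533.8,144.9,162],1.501)
```

```text
shift/0.15 [6.210e-01 3.102e+00 2.000e-03] turn [-0.0001  0.0003 -0.0384] grasp now [ 480.4 -326.8  162.8]
```

Emit:
{"method": "arm_command", "body": {
  "rows": [
    [[0.02,0.08,0,0,0,0,0],[0.05,0.25,0,0,0,0,0],[0.1,0.45,0,0,0,0,0],[0.13,0.65,0,0,0,0,0],[0.17,0.85,0,0,0,0,0],[0.2,1.0,0,0,0,0,0]]
  ]
}}

```text
t: 5.73
eef_pos: [497.1, -172.1, 331.1]
tcp_rot: [3.141, -0.004, 2.831]
ft_force: [0.2, -0.6, -3.0]
opening: 0.607
grip_force: 30.0
```

Emit:
{"method": "arm_command", "body": {
  "rows": [
    [[0.04,0.2,0,0,0,0,0],[0.08,0.4,0,0,0,0,0],[0.12,0.6,0,0,0,0,0],[0.16,0.8,0,0,0,0,0],[0.2,1.0,0,0,0,0,0]]
  ]
}}

```text
t: 6.15
eef_pos: [514.3, -20.8, 331.2]
tcp_rot: [-3.141, -0.003, 2.83]
ft_force: [0.2, -1.3, -2.6]
opening: 0.607
grip_force: 30.0
```

Emit:
{"method": "arm_command", "body": {
  "rows": [
    [[0.04,0.18,0,0,0,0,0],[0.08,0.36,0,0,0,0,0],[0.12,0.54,0,0,0,0,0],[0.14,0.66,0,0,0,-0.01,0],[0.16,0.76,0,0,0,-0.02,0],[0.18,0.84,0,0,0,-0.03,0],[0.18,0.9,0,0,0,-0.038,0],[0.18,0.9,0,0,0,-0.038,0],[0.18,0.9,0,0,0,-0.038,0]]
  ]
}}

```text
t: 6.9
eef_pos: [530.1, 114.4, 331.4]
tcp_rot: [-3.141, -0.003, 3.069]
ft_force: [0.1, 0.5, -1.6]
opening: 0.607
grip_force: 30.0
```

Run:
```python
from h import *
go([533.8,144.9,162],1.501)
for n in("scene","top"):
    im,d=read_camera(n); P=cloud(n,d)
    cv2.imwrite(f"pics/b_{n}.png",cv2.resize(im[140:384,180:500,::-1] if n=="scene" else im[40:284,60:380,::-1],(640,488)))
```

```text
shift/0.15 [-0.01   0.205 -0.01 ] turn [-0.0001 -0.0004 -0.0005] grasp now [529.6 114.4 160.4]
```

View pics/b_scene.png

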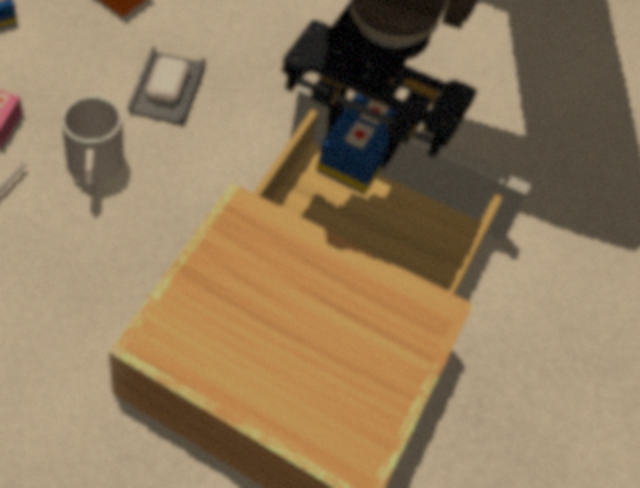

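The carton hangs upright above the open drawer at crop (355,140), a little to the near wall's side. I'll centre it and lower it.

Emit:
{"method": "arm_command", "body": {
  "rows": [
    [[-0.01,0.07,0,0,0,0,0],[-0.01,0.14,0,0,0,0,0],[-0.01,0.2,0,0,0,0,0],[-0.01,0.2,0.1,0,0,0,0],[-0.01,0.2,0.2,0,0,0,0],[-0.01,0.2,0.3,0,0,0,0],[-0.01,0.2,0.4,0,0,0,0],[-0.01,0.2,0.5,0,0,0,0],[-0.01,0.2,0.6,0,0,0,0],[-0.01,0.2,0.6,0,0,0,0]]
  ]
}}

```text
t: 7.83
eef_pos: [533.9, 144.3, 240.4]
tcp_rot: [-3.141, -0.004, 3.069]
ft_force: [-0.3, 0.1, -2.1]
opening: 0.609
grip_force: 30.0
```

Run:
```python
from h import *
go([533.8,144.9,51.5],1.501)
```

```text
shift/0.15 [0.    0.004 0.119] turn [-0.0001 -0.0006 -0.0004] grasp now [533.2 144.3  69.4]
```

Emit:
{"method": "arm_command", "body": {
  "rows": [
    [[0,0,0.03,0,0,0,0],[0,0,0.06,0,0,0,0],[0,0,0.08,0,0,0,0],[0,0,0.095,0,0,0,0],[0,0,0.105,0,0,0,0],[0,0,0.11,0,0,0,0],[0,0,0.11,0,0,0,0],[0,0,0.11,0,0,0,0]]
  ]
}}

```text
t: 8.5
eef_pos: [534.3, 143.7, 226.4]
tcp_rot: [3.141, 0.0, 3.069]
ft_force: [0.5, -0.2, -2.6]
opening: 0.613
grip_force: 30.0
```

Emit:
{"method": "arm_command", "body": {
  "rows": [
    [[0,0,0.01,0,0,0,0],[0,0,0.015,0,0,0,0],[0,0,0.015,0,0,0,0],[0,0,0.015,0,0,0,0]]
  ]
}}

```text
t: 8.83
eef_pos: [534.3, 143.7, 223.9]
tcp_rot: [3.142, -0.0, 3.069]
ft_force: [0.0, -0.1, -2.1]
opening: 0.605
grip_force: 30.0
```

Run:
```python
from h import *
for i in range(3):
    s=state(); print(s["eef_pos"].round(1),s["ft_force"].round(1),s["moment"].round(2)); im,d=read_camera("scene")
P=cloud("scene",d)
cv2.imwrite("pics/c.png",cv2.resize(im[140:300,280:440,::-1],(600,600)))
```

```text
[534.3 143.7 223.9] [ 0.  -0.1 -2.1] [-0.02  0.05 -0.05]
[534.3 143.7 224. ] [ 0.5 -0.8 -2.8] [-0.05  0.05  0.01]
[534.3 143.7 224. ] [ 0.  -0.3 -1.8] [ 0.06 -0.03  0.  ]
```

View pics/c.png

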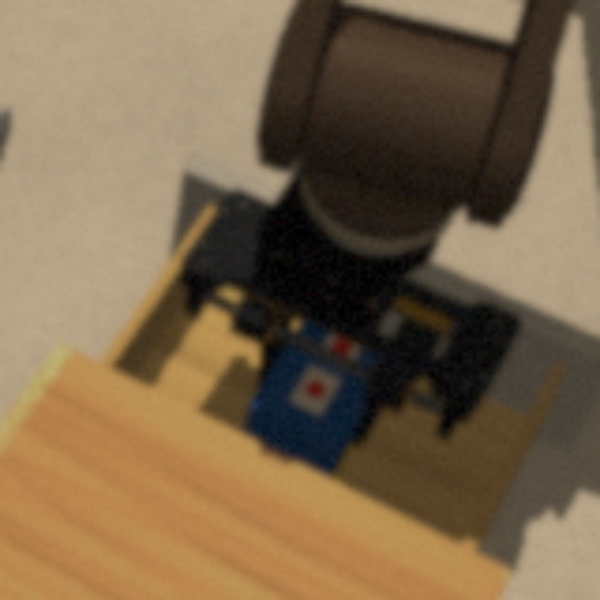

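The carton is inside the drawer at crop (310,395), still carried since its weight shows as −2 N. I'll step down until that weight comes off.

Emit:
{"method": "arm_command", "body": {
  "rows": [
    [[0,0,0.005,0,0,0,0],[0,0,0.01,0,0,0,0],[0,0,0.01,0,0,0,0]]
  ]
}}

```text
t: 9.23
eef_pos: [534.3, 143.7, 222.3]
tcp_rot: [3.142, -0.0, 3.069]
ft_force: [-0.5, -0.2, -2.0]
opening: 0.61
grip_force: 30.0
```

Emit:
{"method": "arm_command", "body": {
  "rows": [
    [[0,0,0.005,0,0,0,0],[0,0,0.007,0,0,0,0],[0,0,0.007,0,0,0,0]]
  ]
}}

```text
t: 9.48
eef_pos: [534.6, 143.7, 222.3]
tcp_rot: [3.141, 0.001, 3.069]
ft_force: [-0.6, -1.2, 7.4]
opening: 0.608
grip_force: 30.0
```

Emit:
{"method": "arm_command", "body": {
  "rows": [
    [[0,0,-0.004,0,0,0,0],[0,0,-0.004,0,0,0,0],[0,0,-0.004,0,0,0,0.25],[0,0,-0.004,0,0,0,0.35],[0,0,-0.004,0,0,0,0.45],[0,0,-0.004,0,0,0,0.6],[0,0,-0.004,0,0,0,0.6],[0,0,-0.004,0,0,0,0.6]]
  ]
}}

```text
t: 10.15
eef_pos: [534.3, 143.7, 222.0]
tcp_rot: [3.142, -0.0, 3.069]
ft_force: [0.2, -0.3, 0.3]
opening: 0.794
grip_force: 0.0
```

Emit:
{"method": "arm_command", "body": {
  "rows": [
    [[0,0,-0.04,0,0,0,0.6],[0,0,-0.1,0,0,0,0.6],[0,0,-0.25,0,0,0,0.6],[0,0,-0.45,0,0,0,0.6],[0,0,-0.65,0,0,0,0.6],[0,0,-0.85,0,0,0,0.6],[0,0,-0.85,0,0,0,0.6]]
  ]
}}

```text
t: 10.73
eef_pos: [534.7, 143.8, 355.7]
tcp_rot: [3.14, 0.009, 3.069]
ft_force: [-0.2, -0.1, 0.5]
opening: 0.802
grip_force: 0.0
```

Run:
```python
from h import *
go([400,154.2,160],1.501)
```

```text
shift/0.15 [0.902 0.004 0.157] turn [ 0.0003  0.0014 -0.0004] grasp now [536.1 144.1 184.7]
```

Emit:
{"method": "arm_command", "body": {
  "rows": [
    [[0.15,0,0,0,0,0,0.6],[0.35,0,0,0,0.001,0,0.2],[0.55,0,0,0,0.001,0,-0.2],[0.75,0,0,0,0.001,0,-0.6],[0.9,0,0,0,0.001,0,-1],[0.9,0,0,0,0.001,0,-1],[0.9,0,0.08,0,0.001,0,-1],[0.9,0,0.16,0,0.001,0,-1],[0.9,0,0.16,0,0.001,0,-1]]
  ]
}}

```text
t: 11.48
eef_pos: [399.8, 153.4, 324.7]
tcp_rot: [-3.141, -0.007, 3.069]
ft_force: [0.1, -0.3, 0.4]
opening: 0.296
grip_force: 0.0
```

Run:
```python
from h import *
go([400,154.2,57],1.501); s=state();print(s["joints"].round(2),s["opening"])
for n in("scene","top"):
    im,d=read_camera(n); P=cloud(n,d)
    cv2.imwrite(f"pics/d_{n}.png",im[...,::-1]); np.savez(n+"1.npz",im=im,d=d)
a=cv2.resize(cv2.imread("pics/d_scene.png")[150:310,270:470],(400,320)); b=cv2.resize(cv2.imread("pics/d_top.png")[130:250,100:250],(400,320))
cv2.imwrite("pics/d.png",np.hstack([a,b]))
P=cloud("scene",np.load("scene1.npz")["d"]); im=np.load("scene1.npz")["im"]
hsv=cv2.cvtColor(im,cv2.COLOR_RGB2HSV); m=(hsv[...,0]>95)&(hsv[...,0]<130)&(hsv[...,1]>120)&(P[...,0]>450)&(P[...,1]>50)&(P[...,1]<250)&(P[...,2]>20)
q=P[m];print(m.sum(),np.percentile(q[:,2],90),cv2.minAreaRect(q[q[:,2]>62][:,:2].astype(np.float32)) if m.sum()>9 else 0)
```

```text
shift/0.15 [-0.006  0.005  0.645] turn [-0.     -0.0012 -0.0004] grasp now [398.5 153.5 153.7]
[ 0.21  0.34  2.11  0.    0.7  -1.29] 0.2960975381525155
611 72.87630357498665 ((849.2257690429688, 173.94522094726562), (723.549072265625, 63.482200622558594), 5.169882297515869)
```

View pics/d.png

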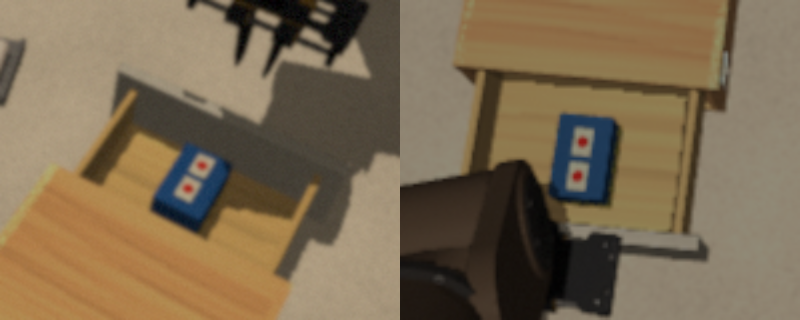

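The carton stands upright on the drawer floor (left crop (192,185), right crop (585,158)), with its top at z≈73 as expected. The gripper is in front of the panel, so I lower the closing fingers there.

Emit:
{"method": "arm_command", "body": {
  "rows": [
    [[0,0,0.1,0,-0.001,0,-1],[0,0,0.25,0,-0.001,0,-1],[0,0,0.4,0,-0.001,0,-1],[0,0,0.55,0,-0.001,0,-1],[0,0,0.64,0,-0.001,0,-1],[0,0,0.64,0,-0.001,0,-1],[0,0,0.64,0,-0.001,0,-1]]
  ]
}}

```text
t: 12.17
eef_pos: [399.5, 153.6, 229.8]
tcp_rot: [-3.141, -0.001, 3.069]
ft_force: [-0.1, 1.2, -0.3]
opening: 0.005
grip_force: 0.0
```

Run:
```python
from h import *
s=state();print(s["ft_force"].round(1),s["opening"])
f=np.array([440,151.4,57])
go(f-[20,-1.4,0],1.501); go(f+150*np.array([.9976,-.0698,0]),1.501)
```

```text
[-0.1  1.2 -0.3] 0.005236072816328494
shift/0.15 [-0.137  0.005  0.012] turn [-0.     -0.0001 -0.0004] grasp now [399.4 153.5  58.8]
shift/0.15 [-1.27   0.008  0.011] turn [-0.     -0.0001 -0.0004] grasp now [399.4 153.5  58.8]
```

Emit:
{"method": "arm_command", "body": {
  "rows": [
    [[-0.02,0,0.01,0,0,0,-1],[-0.04,0,0.01,0,0,0,-1],[-0.06,0,0.01,0,0,0,-1],[-0.08,0,0.01,0,0,0,-1],[-0.1,0,0.01,0,0,0,-1],[-0.12,0,0.01,0,0,0,-1],[-0.13,0,0.01,0,0,0,-1],[-0.14,0,0.01,0,0,0,-1],[-0.15,0,0.01,0,0,0,-1],[-0.16,0,0.01,0,0,0,-1]]
  ]
}}

```text
t: 13.0
eef_pos: [423.1, 151.8, 228.0]
tcp_rot: [3.142, -0.0, 3.069]
ft_force: [-1.0, 0.3, -0.5]
opening: 0.006
grip_force: 0.0
```

Emit:
{"method": "arm_command", "body": {
  "rows": [
    [[-0.01,0,0,0,0,0,-1],[-0.02,0,0,0,0,0,-1],[-0.03,0,0,0,0,0,-1],[-0.04,0,0,0,0,0,-1],[-0.05,0,0,0,0,0,-1],[-0.06,0,0,0,0,0,-1],[-0.07,0,0,0,0,0,-1],[-0.08,0,0,0,0,0,-1],[-0.09,0,0,0,0,0,-1],[-0.1,0,0,0,0,0,-1]]
  ]
}}

```text
t: 13.83
eef_pos: [438.0, 150.7, 228.0]
tcp_rot: [3.142, -0.0, 3.069]
ft_force: [-1.0, 0.1, -0.8]
opening: 0.005
grip_force: 0.6
```

Emit:
{"method": "arm_command", "body": {
  "rows": [
    [[-0.015,0,0,0,0,0,-1],[-0.03,0,0,0,0,0,-1],[-0.045,0,0,0,0,0,-1],[-0.06,0,0,0,0,0,-1],[-0.075,0,0,0,0,0,-1],[-0.09,0,0,0,0,0,-1],[-0.105,0,0,0,0,0,-1],[-0.12,0,0,0,0,0,-1],[-0.135,0,0,0,0,0,-1],[-0.15,0,0,0,0,0,-1]]
  ]
}}

```text
t: 14.67
eef_pos: [460.6, 149.1, 228.0]
tcp_rot: [3.141, 0.0, 3.069]
ft_force: [-2.3, -0.2, 0.3]
opening: 0.004
grip_force: 0.6
```

Emit:
{"method": "arm_command", "body": {
  "rows": [
    [[-0.02,0,0,0,0,0,-1],[-0.04,0,0,0,0,0,-1],[-0.06,0,0,0,0,0,-1],[-0.08,0,0,0,0,0,-1],[-0.1,0,0,0,0,0,-1],[-0.12,0,0,0,0,0,-1],[-0.14,0,0,0,0,0,-1],[-0.16,0,0,0,0,0,-1],[-0.18,0,0,0,0,0,-1],[-0.2,0,0,0,0,0,-1]]
  ]
}}

```text
t: 15.5
eef_pos: [490.6, 146.9, 228.0]
tcp_rot: [3.142, -0.0, 3.069]
ft_force: [-1.3, 0.6, -0.2]
opening: 0.003
grip_force: 0.6
```

Emit:
{"method": "arm_command", "body": {
  "rows": [
    [[-0.02,0,0,0,0,0,-1],[-0.04,0,0,0,0,0,-1],[-0.06,0,0,0,0,0,-1],[-0.08,0,0,0,0,0,-1],[-0.1,0,0,0,0,0,-1],[-0.12,0,0,0,0,0,-1],[-0.14,0,0,0,0,0,-1],[-0.16,0,0,0,0,0,-1],[-0.18,0,0,0,0,0,-1],[-0.2,0,0,0,0,0,-1]]
  ]
}}

```text
t: 16.33
eef_pos: [520.6, 144.7, 228.1]
tcp_rot: [3.141, 0.0, 3.069]
ft_force: [-1.4, 1.5, 0.5]
opening: 0.004
grip_force: 0.6
```

Run:
```python
from h import *
s=state();print(s["ft_force"].round(1),s["eef_pos"])
im,d=read_camera("scene"); np.savez("scene2.npz",im=im,d=d)
cv2.imwrite("pics/e.png",cv2.resize(im[150:384,220:470,::-1],(600,562)))
```

```text
[-1.4  1.5  0.5] [520.55142338 144.72182786 228.05054312]
```

View pics/e.png

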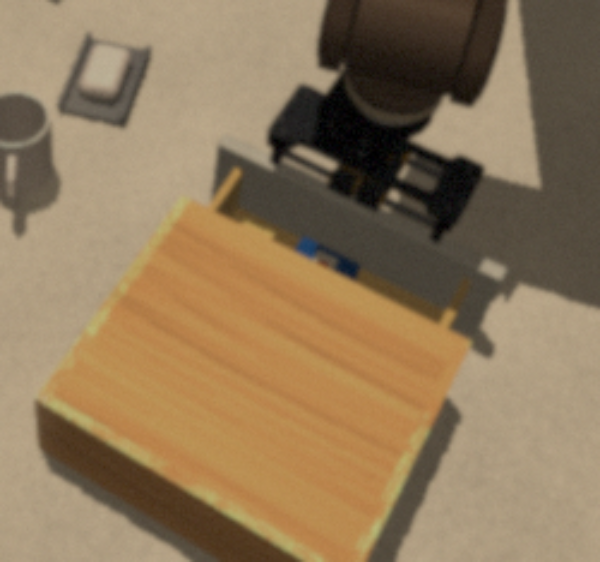

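The drawer is moving in with the carton riding upright (crop (328,258)), and the fingers press the panel's middle at (365,195). I'll carry on at the same pace and slow down before the buffer.

Emit:
{"method": "arm_command", "body": {
  "rows": [
    [[-0.02,0,0,0,0,0,-1],[-0.04,0,0,0,0,0,-1],[-0.06,0,0,0,0,0,-1],[-0.08,0,0,0,0,0,-1],[-0.1,0,0,0,0,0,-1],[-0.12,0,0,0,0,0,-1],[-0.14,0,0,0,0,0,-1],[-0.16,0,0,0,0,0,-1],[-0.18,0,0,0,0,0,-1],[-0.2,0,0,0,0,0,-1]]
  ]
}}

```text
t: 17.22
eef_pos: [550.5, 142.6, 228.0]
tcp_rot: [3.141, 0.0, 3.069]
ft_force: [-1.6, 1.3, 0.3]
opening: 0.008
grip_force: 0.6
```

Emit:
{"method": "arm_command", "body": {
  "rows": [
    [[-0.01,0,0,0,0,0,-1],[-0.02,0,0,0,0,0,-1],[-0.03,0,0,0,0,0,-1],[-0.04,0,0,0,0,0,-1],[-0.05,0,0,0,0,0,-1],[-0.06,0,0,0,0,0,-1],[-0.07,0,0,0,0,0,-1],[-0.08,0,0,0,0,0,-1],[-0.09,0,0,0,0,0,-1],[-0.1,0,0,0,0,0,-1]]
  ]
}}

```text
t: 18.05
eef_pos: [565.3, 141.5, 228.1]
tcp_rot: [3.141, 0.0, 3.069]
ft_force: [-1.9, 0.3, 1.7]
opening: 0.006
grip_force: 0.6
```

Emit:
{"method": "arm_command", "body": {
  "rows": [
    [[-0.006,0,0,0,0,0,-1],[-0.012,0,0,0,0,0,-1],[-0.018,0,0,0,0,0,-1],[-0.024,0,0,0,0,0,-1],[-0.03,0,0,0,0,0,-1],[-0.036,0,0,0,0,0,-1],[-0.042,0,0,0,0,0,-1],[-0.048,0,0,0,0,0,-1],[-0.054,0,0,0,0,0,-1],[-0.06,0,0,0,0,0,-1]]
  ]
}}

```text
t: 18.88
eef_pos: [574.0, 140.8, 228.0]
tcp_rot: [-3.142, -0.001, 3.069]
ft_force: [-4.5, 1.2, 1.5]
opening: 0.004
grip_force: 1.9
```

Emit:
{"method": "arm_command", "body": {
  "rows": [
    [[-0.004,0,0,0,0,0,-1],[-0.008,0,0,0,0,0,-1],[-0.012,0,0,0,0,0,-1],[-0.016,0,0,0,0,0,-1],[-0.02,0,0,0,0,0,-1],[-0.024,0,0,0,0,0,-1],[-0.028,0,0,0,0,0,-1],[-0.032,0,0,0,0,0,-1],[-0.032,0,0,0,0,0,-1],[-0.032,0,0,0,0,0,-1]]
  ]
}}

```text
t: 19.72
eef_pos: [578.4, 140.6, 228.1]
tcp_rot: [-3.141, -0.002, 3.069]
ft_force: [-6.9, 1.7, 4.5]
opening: 0.009
grip_force: 3.8
```

```bash
cat > f.py <<'E'
from h import *
F=[];X=[]
for i in range(10):
    read_camera("top"); s=state(); F.append(s["ft_force"]);X.append(s["eef_pos"])
F=np.array(F);print(s["t"],F.mean(0).round(2),F.std(0).round(2),"push",(-(F@[.9976,-.0698,0])).mean().round(2),np.mean(X,0).round(2))
E
python3 f.py
```

```text
20.2167 [-7.51  1.15  4.73] [0.57 0.44 0.35] push 7.58 [578.36 140.57 228.03]
```

Emit:
{"method": "arm_command", "body": {
  "rows": [
    [[-0.004,0,0,0,0,0,-1],[-0.008,0,0,0,0,0,-1],[-0.012,0,0,0,0,0,-1],[-0.016,0,0,0,0,0,-1],[-0.02,0,0,0,0,0,-1],[-0.024,0,0,0,0,0,-1],[-0.026,0,0,0,0,0,-1],[-0.026,0,0,0,0,0,-1],[-0.026,0,0,0,0,0,-1]]
  ]
}}

```text
t: 20.97
eef_pos: [581.8, 140.4, 228.0]
tcp_rot: [-3.141, -0.003, 3.069]
ft_force: [-11.2, 2.3, 7.2]
opening: 0.004
grip_force: 5.9
```

```bash
python3 f.py
```

```text
21.4667 [-11.67   1.97   7.21] [0.46 0.44 0.54] push 11.78 [581.77 140.36 228.04]
```

```bash
python3 - <<'E'
from h import *
im,d=read_camera("scene"); cv2.imwrite("pics/g.png",im[...,::-1])
E
python3 f.py
```

```text
22.0167 [-11.92   2.12   7.38] [0.37 0.49 0.48] push 12.03 [581.78 140.35 228.04]
```

View pics/g.png

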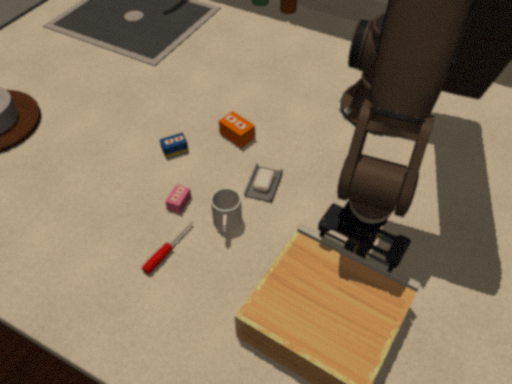

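The drawer is shut against the buffer (panel at (358,258)) with the fingers at its middle, pushing a steady 12.0 N. The mug (226,210), soap dish (263,182) and screwdriver (167,250) haven't moved.

```bash
python3 -c "
from cell import *
print(job_done())"
```

```text
the job is handed in; nothing more can be done
None
```

The blue tablets box stands upright in the drawer, the drawer is shut against its buffer, and the fingers are still pressing its front with about 12 N; the job is handed in.

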